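Make up two glassware kits on a laboratory bench

ROBOT

A 6-joint arm with a two-finger parallel gripper is mounted at the origin on the work surface. World frame = base frame: x ahead of the robot, y to its left, z up, the work surface at z = 0. Lengths are in mm, angles in rad, forces in N, time in s.
With the tool pointing down it reaches from about 425 to 925 mm from the base axis. Payload 12.5 kg.
Tool frame: the origin (TCP) lies between the finger pads; the fingertips stand 22 mm ahead of it and the grasp point (between the pads) lies 3 mm ahead of it (tip_reach is the z of the fingertips in the tool frame, in mm); z points along the fingers, y is the direction in which the jaws open and shut (so a half turn about z gives the same grasp; the last joint's range is limited). The gripper opens to 85 mm and grips with 20 to 120 N. Pads are 22 mm wide; open, the fingers measure 114 mm over their backs; the gripper's body (76 mm by 85 mm) begins 54 mm behind the grasp point. The pads swing forward as they close: fully open they stand 13 mm farther back than shut.
Start: joints at [1.203, 0.491, 1.559, -0, 1.092, -0.106], TCP at [161.743, 603.723, 253.327] pointing down, gripper open.
Joint ranges: [-3.1, 3.1], [-0.84, 2.19], [0.05, 2.79], [-1.13, 4.28], [0.06, 2.93], [-2.69, 2.69]. Speed limits (rad/s): [2.22, 2.22, 2.79, 3.14, 3.14, 3.14].

INTERFACE

Orientations are given as a unit quaternion [w, x, y, z].
In Python, from cell import * gives the robot as it stands. The module is installed in compiled form; this text tells all that it offers.
- The arm moves only by the tool arm_command, never from a script. Its argument "deltas" is a list that holds one entry, the list of rows, each a list of 7 numbers: the shift along the tool's x, y, z in mm, then the turn, a rotation vector about the tool's x, y, z in rad, then the gripper's target within -1 to 1 (fully open at 1, half-way at 0, shut at -1). In form: [[[x, y, z, wx, wy, wz, hand], ...]]. A call has 1 to 20 rows; each row is the pose to reach, as a shift and turn from the pose measured when the call began, along the tool's axes at that moment; what a row does not reach only later rows make up. A row lasts 1/12 s, in which the tool goes at most 41.7 mm and 7.16 degrees, less where a joint would pass 70% of its speed; a pose out of reach is approached as far as the arm can. A call with a gripper value outside its range is refused whole. The fingers move at their own pace and stop on an object; "squeeze" is the grip in N (left out, the last holds). Time passes only in rows, so rows that repeat a pose let the fingers close. It gives the time, the measured TCP pose, the force and the opening at its end, in the units of the state.
- get_obs(): the state, without advancing time (a new reading comes with each control period).
- snapshot(name): name is "side" or "top" or "wrist"; returns the picture (400x640x3 uint8, red, green, blue); there is no depth.
- calibration(name): a dict with "mtx" (3x3 intrinsics, pixels), "camera_from_world" (4x4, takes a point from world to camera coordinates). Camera axes: x right, y up, looking along -z (the intrinsics and any distortion apply to the point x, -y, -z); pixel columns grow to the right and rows downward; lengths in mm; the calibration is good to about 2 mm. A picture is of the moment at which its call begins: read the wrist's pose just before it. calibration takes no time and is no camera call; for the wrist camera it gives the pose at the moment of the call.
- sign_off(): hands the job in, once; it reports no verdict.
The state is a dict: "time_s": time; "q": joint angles; "joint_vel": joint speeds; "tau": joint torques, N m; "tcp_pos": TCP position; "eef_rot": TCP orientation; "wrist_force": force on the tool from outside, world axes, zero at the start; "moment": the same for the moment, N m; "finger_gap": opening from 0.0 (shut) to 1.0 (fully open).
Only numpy, scipy, OpenCV 4.12 (cv2) and the standard library are available. Lean on these libraries where they do the work, as an engineer would, in place of code of your own. Each camera call takes 0.05 s, during which the arm holds its last target. There are 200 camera calls.

TASK

Make up the two kits on the grey trays from the stock standing beyond them. The tray with the cork ring gets the round-bottom flask, seated upright in that ring, and the wide round jar, standing flat in the pocket beside it; the other tray gets the tall slim round bottle, standing flat in its small square pocket, and the grey tip box with the white lid, standing flat, lid up, in its oblong pocket. Leave the square bottle standing where it is, and let go of everything.

Things in the scene. Friction and masses are not known exactly. Their poses are not given: they have to be found in the camera images.
- flask_center (a point): Amber glass round-bottom flask, 105 mm high: ball 62 mm across below, neck 26 mm thick from 58 to 95 mm up, black stopper (28 mm) on top. It waits in a cork ring of its own in the stock row (fixed, 76 mm across, 18 mm high), lowest point 11 mm over the bench. Point: on its axis, half-way up (52.5 mm above its lowest point); grip the neck 30 mm above it. z up the neck. 0.12 kg.
- jar_center (a point): Wide round jar of amber glass with a black lid, paper label, 58 mm in diameter up to 42 mm, lid 56 mm in diameter above, 60 mm high, standing on the bench. This point is its centre, 30 mm up; z is its axis. About 0.16 kg.
- bottle_center (a point): Tall slim round bottle of amber glass with a narrower neck and a black cap, paper label, 36 mm in diameter, 100 mm high, standing on the bench. The full-width body reaches at least 55 mm up. This point is its centre, 50 mm up; z is its axis. About 0.12 kg.
- tipbox_center (a point): Closed rectangular plastic tip box, grey with a white lid, 64 mm (its x) by 44 mm (its y) by 56 mm high, standing on the bench. This point is its centre, 28 mm up; z up. About 0.11 kg.
- square_bottle_center (a point): Amber glass bottle of square section, 46 mm by 46 mm, round black cap, 78 mm high over all, standing in the stock row; it belongs to neither kit and stays. This point is on its axis, 39 mm up. Not to be moved by more than 30 mm or tipped.
- seat: Fixed on a kit tray (grey slab 220 x 110 x 3 mm on the bench, long along y). The empty cork ring in which the flask centres itself: 76 mm across, 18 mm high, hole 40 mm wide. Origin: on its axis, at its underside (top of the slab, 3 mm above the bench). A seated flask's centre point is about 63 mm above this origin. The jar's pocket lies 110 mm towards -y.
- jar_pocket: Fixed on a kit tray (grey slab 220 x 110 x 3 mm on the bench, long along y). On the tray with the ring: an empty pocket with blue walls (3 mm thick, 9 mm high over the tray), 78 mm by 78 mm inside. Origin: centre of its floor (top of the slab, 3 mm above the bench); its x and y run along its sides, the ring lies towards +y.
- bottle_pocket: Fixed on a kit tray (grey slab 220 x 110 x 3 mm on the bench, long along y). On the tray without a ring, the smaller pocket: an empty pocket with blue walls (3 mm thick, 9 mm high over the tray), 56 mm by 56 mm inside. Origin: centre of its floor (top of the slab, 3 mm above the bench); its x and y run along its sides, the box's pocket lies 110 mm away towards +y.
- box_pocket: Fixed on a kit tray (grey slab 220 x 110 x 3 mm on the bench, long along y). On the tray without a ring, the larger, oblong pocket: an empty pocket with blue walls (3 mm thick, 9 mm high over the tray), 84 mm (its x) by 64 mm (its y) inside. Origin: centre of its floor (top of the slab, 3 mm above the bench); the tip box stands in it with its 64 mm side along the pocket's x, either way round.
Things that resemble listed ones, but are neither listed nor needed, are in the scene too. Leave any blue or purple look-alike of the part that bears bottle_center alone.

How it is judged:
By the outcome, as a careful person would: the job done as asked, in the order asked, and still so for the second after the job is handed in, with the robot touching nothing.
It also fails if it takes over 109 s, if anything falls off the work surface, if the arm or the gripper's body presses on something with over 40 N, if the wrist force passes 120 N, or if a joint passes its speed limit or range.

## Working session

There is one attempt and no reset: what is moved stays moved. The work goes in short steps, Python scripts to look and compute and a tool call to move; the robot and the scene stay as the last step left them, time stands still between calls to the robot, and variables do not carry over. Pictures are saved under pics/ and viewed, about 12 in all and at most 16, crops included, and the job is handed in when it is done.

Besides the shell and the picture viewer there is one more tool, called after ">>>" as name(argument=value, ...) on one line, values as JSON. arm_command: Moves the arm, as the interface text tells. Its arguments: {"type":"object","properties":{"deltas":{"type":"array"},"squeeze":{"type":"number"}},"required":["deltas"]}

```bash
mkdir -p pics
python3 - <<'E'
from cell import *
import cv2,numpy as np
o=get_obs();print(o['time_s'],o['tcp_pos'],o['eef_rot'],o['finger_gap'])
for n in ("top","side"):
    c=calibration(n);print(n,np.round(c['mtx'],1).tolist(),np.round(c['camera_from_world'],3).tolist(),[k for k in c])
    im=snapshot(n);cv2.imwrite(f"pics/{n}0.png",cv2.cvtColor(im,cv2.COLOR_RGB2BGR))
E
```

```text
0.0 [161.65814154 603.51557482 252.71955219] [-1.30212920e-04  1.30513565e-01  9.91446361e-01 -5.53094343e-04] 1.0014789445882895
top [[370.1, 0.0, 319.8], [0.0, 370.1, 196.3], [0.0, 0.0, 1.0]] [[-0.022, -0.999, -0.03, 29.899], [0.991, -0.026, 0.131, -594.424], [-0.131, -0.026, 0.991, -733.86], [0.0, 0.0, 0.0, 1.0]] ['mtx', 'camera_from_world']
side [[428.8, 0.0, 315.6], [0.0, 428.8, 211.3], [0.0, 0.0, 1.0]] [[0.956, -0.294, -0.012, -555.754], [0.185, 0.571, 0.8, -139.704], [-0.228, -0.767, 0.6, -875.714], [0.0, 0.0, 0.0, 1.0]] ['mtx', 'camera_from_world']
```

View pics/top0.png

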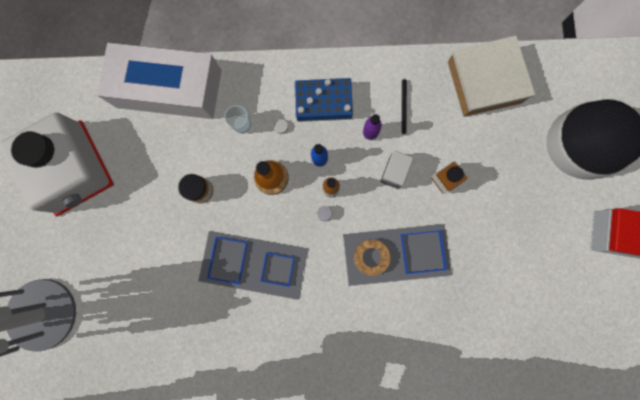

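View pics/side0.png

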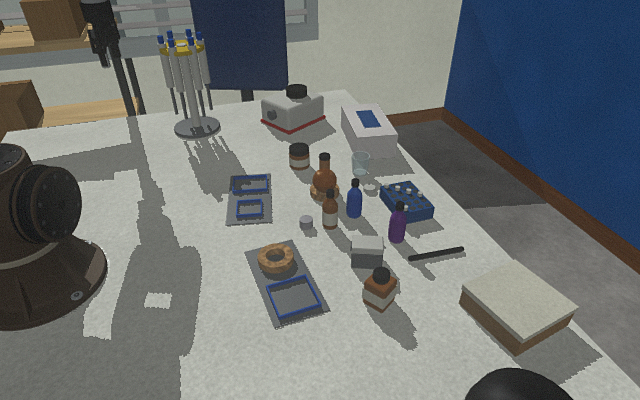

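```bash
cat > h.py <<'E'
from cell import *
import cv2,numpy as np
from scipy.spatial.transform import Rotation as R
def ray(n,u,v,z,c=None):
    c=c or calibration(n);M=c['camera_from_world'];K=c['mtx']
    d=np.linalg.solve(K,[u,v,1.]);d=M[:3,:3].T@np.array([d[0],-d[1],-d[2]])
    o=-M[:3,:3].T@M[:3,3];return o+d*(z-o[2])/d[2]
def proj(n,p,c=None):
    c=c or calibration(n);q=c['camera_from_world']@np.append(p,1.);w=c['mtx']@[q[0],-q[1],-q[2]];return w[:2]/w[2]
def blobs(mask,amin=20):
    n,l,s,c=cv2.connectedComponentsWithStats(mask.astype(np.uint8)*255)
    return [(l==i,s[i],c[i]) for i in range(1,n) if s[i][4]>=amin]
def rect(n,m,z,c=None):
    p=np.argwhere(m)[:,::-1]
    w=np.array([ray(n,*q,z,c)[:2] for q in p.astype(float)],np.float32)
    return cv2.minAreaRect(w)
def rel(p,yaw_deg=None):
    """shift/turn in tool axes from current pose to world point p (tool down, tool y axis at yaw)"""
    o=get_obs();w,x,y,z=o['eef_rot'];r=R.from_quat([x,y,z,w])
    d=r.inv().apply(np.array(p)-o['tcp_pos']);out=list(np.round(d,1))
    if yaw_deg is not None:
        a=np.radians(yaw_deg);best=None
        for k in(0,np.pi):
            Y=np.array([np.cos(a+k),np.sin(a+k),0]);Z=np.array([0,0,-1.]);X=np.cross(Y,Z)
            rv=(r.inv()*R.from_matrix(np.c_[X,Y,Z])).as_rotvec()
            if best is None or np.linalg.norm(rv)<np.linalg.norm(best):best=rv
        out+=list(np.round(best,3))
    return out
def save(im,name):cv2.imwrite("pics/"+name,cv2.cvtColor(im,cv2.COLOR_RGB2BGR))
E
python3 - <<'E'
from h import *
im=snapshot("top")
hsv=cv2.cvtColor(im,cv2.COLOR_RGB2HSV)
H,S,V=[hsv[...,i].astype(int) for i in range(3)]
roi=np.zeros(H.shape,bool);roi[140:300,170:480]=1
for m,s,c in blobs(roi&(H>105)&(H<130)&(S>110)&(V>40)):print('blue',s.tolist(),c.round(1),rect("top",m,12))
for m,s,c in blobs(roi&(V<45)):print('dark',s.tolist(),c.round(1),[ray("top",*c,z)[:2].round(1).tolist() for z in(60,78,100,116)])
for m,s,c in blobs(roi&(H<25)&(S>100)&(V>60)):print('amber',s.tolist(),c.round(1),ray("top",*c,21)[:2].round(1))
crop=cv2.resize(im[130:300,170:490],None,fx=2.5,fy=2.5,interpolation=cv2.INTER_CUBIC);save(crop,"c1.png")
E
```

```text
blue [311, 147, 16, 19, 213] [318.9 156.7] ((687.9498291015625, 16.988309860229492), (33.00307846069336, 40.42483139038086), 88.589599609375)
blue [401, 230, 46, 44, 350] [423.9 252.4] ((475.5246887207031, -198.86215209960938), (83.86597442626953, 86.33863067626953), 4.6593017578125)
blue [207, 237, 41, 47, 319] [226.4 260.1] ((467.183837890625, 217.4295654296875), (71.96498107910156, 91.2031478881836), 78.50760650634766)
blue [260, 253, 35, 34, 231] [276.9 269.6] ((445.68035888671875, 110.01438903808594), (63.05563735961914, 62.927913665771484), 78.75630950927734)
dark [316, 145, 6, 8, 41] [318.4 148.6] [[691.9, 15.4], [687.1, 14.9], [681.3, 14.3], [677.0, 13.9]]
dark [257, 162, 13, 13, 115] [263.1 167.8] [[654.6, 130.6], [650.7, 127.3], [645.9, 123.3], [642.5, 120.4]]
dark [448, 167, 15, 14, 168] [454.8 173.7] [[631.3, -259.9], [627.9, -253.7], [623.9, -246.2], [620.9, -240.8]]
dark [180, 175, 26, 25, 505] [192.6 186.9] [[618.8, 276.6], [615.8, 269.8], [612.1, 261.5], [609.4, 255.5]]
dark [328, 179, 7, 8, 46] [331.1 182.5] [[620.0, -8.9], [617.0, -8.8], [613.2, -8.7], [610.5, -8.6]]
amber [254, 161, 34, 33, 730] [271.9 178.5] [639.  118.6]
amber [437, 162, 30, 28, 290] [449.1 177.4] [ 630.8 -260.7]
amber [323, 179, 16, 15, 130] [330.3 187.6] [615.6  -7.1]
amber [199, 182, 9, 18, 27] [204.7 192.1] [613.1 264.7]
amber [354, 240, 36, 35, 711] [371.8 257.1] [466.6 -89.8]
```

View pics/c1.png

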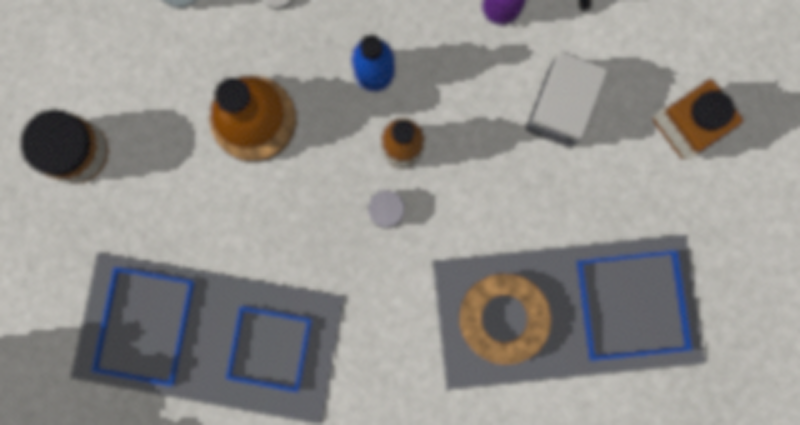

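Run:
```python
from h import *
b=ray("side",197,128,0);print("carousel base",b)
for z in (100,200,300,350,400):print(z,proj("side",[b[0],b[1],z]),proj("top",[b[0],b[1],z]))
im=cv2.imread("pics/top0.png");g=im.max(2).astype(int)
hsv=cv2.cvtColor(im,cv2.COLOR_BGR2HSV);
m=np.zeros(g.shape,bool);m[145:195,375:420]=1
for th in(150,165,180):
  for mm,s,c in blobs(m&(g>th),60):
    r=rect("top",mm,56);print(th,s.tolist(),r)
print(g[160:180:4,378:416:2])
print(rel([636,120.4,260]),rel([636,120,260],75))
```

```text
carousel base [356.76922603 615.61477641   0.        ]
100 [191.43596334  99.29625086] [  3.57374676 325.62123178]
200 [185.36195995  67.96168569] [-50.59464956 338.95622525]
300 [178.70451175  33.61724577] [-126.24901118  357.58056134]
350 [175.13007913  15.17746479] [-176.56807279  369.96793855]
400 [171.37531246  -4.19262333] [-239.33553177  385.41982032]
150 [375, 145, 45, 40, 1208] ((655.0599365234375, -145.43414306640625), (90.49549102783203, 82.17949676513672), 87.60359954833984)
150 [375, 185, 45, 10, 332] ((602.6043090820312, -142.59681701660156), (89.5061264038086, 18.496747970581055), 88.48088836669922)Traceback (most recent call last):
  File "<stdin>", line 9, in <module>
  File "h.py", line 15, in rect
    w=np.array([ray(n,*q,z,c)[:2] for q in p.astype(float)],np.float32)
                ~~~^^^^^^^^^^
  File "h.py", line 5, in ray
    c=c or calibration(n);M=c['camera_from_world'];K=c['mtx']
           ~~~~~~~~~~~^^^
ValueError: time passes only in moves, steps and waits
```

>>> arm_command(deltas=[[[-98, -143, -7, 0, 0, 0, 1], [-98, -143, -7, 0, 0, 0, 1], [-98, -143, -7, 0, 0, 0, 1], [-98, -143, -7, 0, 0, 0, 1], [-583, -344, -27, 0, 0, 0, 1], [-583, -344, -27, 0, 0, 0, 1], [-583, -344, -27, 0, 0, 0, 1], [-583, -344, -27, 0, 0, 0, 1], [-583, -344, -27, 0, 0, 0, 1], [-583, -344, -27, 0, 0, 0, 1], [-583, -344, -27, 0, 0, 0, 1], [-583, -344, -27, 0, 0, 0, 1], [-583, -344, -27, 0, 0, 0, 1], [-583, -344, -27, 0, 0, 0, 1], [-583, -344, -27, 0, 0, 0, 1], [-583, -344, -27, 0, 0, 0, 1], [-583, -344, -27, 0, 0, 0, 1], [-583, -344, -27, 0, 0, 0, 1], [-583, -344, -27, 0, 0, 0, 1], [-583, -344, -27, 0, 0, 0, 1]]])

```text
time_s: 1.82
tcp_pos: [635.3, 120.6, 279.6]
eef_rot: [-0.001, 0.131, 0.991, -0.0]
wrist_force: [0.3, -0.0, 0.1]
finger_gap: 1.001
```

```bash
sed -i '/^def ray/i _C={}\ndef cal(n):\n    if n not in _C:_C[n]=calibration(n)\n    return _C[n]' h.py; sed -i 's/c=c or calibration(n)/c=c or cal(n)/' h.py
python3 - <<'E'
from h import *
o=get_obs();print(o['time_s'],o['tcp_pos'],o['eef_rot'])
c=cal("wrist");M=c['camera_from_world'];print("cam pos",-M[:3,:3].T@M[:3,3],"dir",-M[2,:3])
im=snapshot("wrist");save(im,"w1.png")
for p in([642.5,120.4,116],[618.8,276.6,60],[613,-8.7,100]):print(proj("wrist",p))
im=cv2.imread("pics/top0.png");g=im.max(2).astype(int)
m=np.zeros(g.shape,bool);m[145:195,378:420]=1
for th in(175,190):
  for mm,s,cc in blobs(m&(g>th),60):print(th,s.tolist(),rect("top",mm,56))
print(g[150:190:3,376:418:2])
E
```

```text
1.8167 [635.31367421 120.55948708 279.61845559] [-6.88124771e-04  1.30646515e-01  9.91428679e-01 -4.34829770e-04]
cam pos [554.6226341  141.3662207  399.09667874] dir [ 0.30572002 -0.08219098 -0.94856729]
[324.72839568 198.25739975]
[472.85202413 118.82577336]
[181.80976419 198.15877565]
175 [378, 145, 42, 34, 450] ((660.82763671875, -148.73721313476562), (85.16227722167969, 69.42618560791016), 88.24691009521484)
175 [378, 186, 42, 9, 280] ((601.5164794921875, -145.57945251464844), (83.3587417602539, 16.47963523864746), 88.48042297363281)
[[122 121 123 145 180 186 185 184 184 177 171 179 184 187 186 187 189 190
  189 189 191]
 [122 127 142 171 184 188 184 174 166 171 170 168 161 168 171 168 167 173
  169 148 138]
 [177 186 184 183 184 185 179 143 170 170 170 169 169 169 168 167 154 139
  129 126 126]
 [186 187 190 190 186 183 144 158 171 171 171 170 170 169 170 169 169 170
  139 122 123]
 [185 181 182 189 183 165 134 172 171 170 171 171 170 170 170 170 169 159
  125 120 123]
 [190 187 183 185 180 142 165 172 171 171 171 171 171 171 170 169 167 134
  122 124 128]
 [186 181 179 180 169 143 174 171 172 171 171 171 171 171 170 168 153 125
  126 126 125]
 [184 184 184 177 130 169 173 172 172 172 171 171 170 171 170 167 132 123
  122 125 122]
 [188 183 182 156 151 174 172 173 173 172 171 171 171 171 169 147 120 125
  123 122 121]
 [181 185 178 128 165 171 172 172 171 171 171 170 171 168 166 126 124 124
  122 124 124]
 [124 134 102  81  92 115 134 156 166 172 172 171 170 170 140 118 123 123
  125 128 123]
 [122 122 118  96  69  68  78  83  96 114 134 156 166 160 124 126 126 121
  123 122 123]
 [128 146 147 153 174 176 163 135  99  80  73  72  99 118 123 121 125 127
  129 126 131]
 [170 181 182 185 188 183 185 182 180 182 163 148 171 175 174 175 186 186
  190 188 184]]
```

View pics/w1.png

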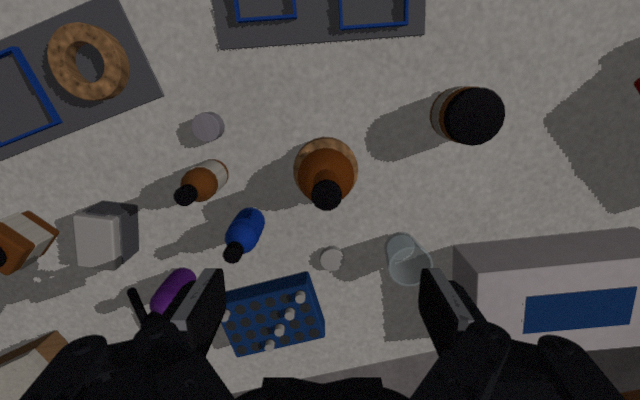

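Run:
```python
from h import *
im=cv2.cvtColor(cv2.imread("pics/w1.png"),cv2.COLOR_BGR2RGB)
hsv=cv2.cvtColor(im,cv2.COLOR_RGB2HSV);H,S,V=[hsv[...,i].astype(int) for i in range(3)]
roi=np.zeros(H.shape,bool);roi[80:265,0:540]=1
for m,s,c in blobs(roi&(V<45),60):print('dark',s.tolist(),c.round(1),[(z,ray("wrist",*c,z)[:2].round(1).tolist()) for z in(58,96,112)])
cork=np.zeros(H.shape,bool);cork[10:110,30:140]=1
for m,s,c in blobs(cork&(H<25)&(S>70),300):
    r=rect("wrist",m,21);print('ring',r)
print('V around box',V[240,70:145:3],S[240,70:145:3])
g=np.zeros(H.shape,bool);g[195:280,65:150]=1
for m,s,c in blobs(g&(V>135)&(V<153),200):print('?',s.tolist())
print(V[200:275:5,70:140:4])
```

```text
dark [24, 80, 28, 43, 158] [37.5 99.5] [(58, [492.1, -125.5]), (96, [499.0, -95.7]), (112, [501.9, -83.2])]
dark [45, 80, 69, 28, 497] [72.1 96. ] [(58, [497.8, -91.6]), (96, [504.1, -65.7]), (112, [506.8, -54.7])]
dark [439, 88, 66, 57, 2991] [471.6 115.6] [(58, [615.6, 277.1]), (96, [608.8, 262.1]), (112, [605.9, 255.7])]
dark [309, 177, 33, 33, 782] [325.6 193.9] [(58, [656.0, 118.7]), (96, [644.7, 121.2]), (112, [639.9, 122.3])]
dark [174, 179, 24, 27, 411] [185.4 194.2] [(58, [618.2, -24.2]), (96, [611.1, -5.7]), (112, [608.1, 2.1])]
dark [87, 202, 51, 14, 327] [115.8 208. ] [(58, [613.3, -101.9]), (96, [606.7, -74.8]), (112, [604.0, -63.3])]
dark [223, 241, 21, 22, 336] [232.9 251.7] [(58, [694.5, 1.5]), (96, [678.9, 17.1]), (112, [672.4, 23.7])]
dark [0, 247, 7, 18, 94] [  2.4 256.4] [(58, [633.1, -250.4]), (96, [624.3, -206.8]), (112, [620.6, -188.4])]
ring ((465.8890380859375, -84.9219970703125), (83.16465759277344, 74.64644622802734), 75.00593566894531)
V around box [ 76  79 110 112 112 111 112 111 110 112 113 111 114 113 124  97  95  65
  53  51  53  52  53 109 121] [10 13
[... 497 characters left out ...]
 96  52  48  53  55  88]
 [ 78  94 112 112 112 111 111 113 113 111 116 102  95  53  52  51  51  75]
 [ 82  81 110 113 112 113 112 111 113 112 116 103  95  56  51  52  51  65]
 [ 76  75 111 112 111 113 110 110 113 114 115 105  95  55  51  53  52  65]
 [ 81  76 110 109 109 110 111 111 112 113 112 110  97  58  52  52  52  65]
 [ 78  79 111 112 111 111 111 113 113 113 112 115  95  64  53  51  52  70]
 [ 81  80 113 111 112 111 113 110 114 110 112 118  95  66  52  54 122 123]
 [ 76  77 108 110 110 113 108 114 111 113 113  68  46  31  63 124 119 128]
 [ 77  79  98 113 113 112 111  85  67  69  67  61  47 128 124 125 126 125]
 [ 78  81  80  78  76  82  79  79  80 115 100  92 128 129 130 129 122 126]]
```

>>> arm_command(deltas=[[[-5, 2, 40, 0, 0, 0, 1], [-5, 2, 80, 0, 0, 0, 1], [-5, 2, 120, 0, 0, 0, 1], [-5, 2, 150, 0, 0, 0, 1], [-5, 2, 170, 0, 0, 0, 1], [-5, 2, 183, 0, 0, 0, 1], [-5, 2, 183, 0, 0, 0, 1], [-5, 2, 183, 0, 0, 0, -1], [-5, 2, 183, 0, 0, 0, -1], [-5, 2, 183, 0, 0, 0, -1], [-5, 2, 183, 0, 0, 0, -1], [-5, 2, 183, 0, 0, 0, -1], [-5, 2, 183, 0, 0, 0, -1], [-5, 2, 183, 0, 0, 0, -1], [-5, 2, 183, 0, 0, 0, -1], [-5, 2, 183, 0, 0, 0, -1]]], squeeze=40)

```text
time_s: 3.2
tcp_pos: [640.8, 121.6, 97.9]
eef_rot: [0.0, 0.13, 0.991, -0.0]
wrist_force: [0.0, 0.9, 5.8]
finger_gap: 0.316
```

Run:
```python
from h import *
o=get_obs();print(o['time_s'],o['tcp_pos'],o['wrist_force'],o['finger_gap'])
save(np.hstack([snapshot("side")[80:300,200:420],snapshot("wrist")[:220,200:420]]),"g1.png")
print(rel([466,-89,180]),rel([466,-89,99]))
```

```text
3.2 [640.77152434 121.55551932  97.89717902] [2.74162374e-03 8.56668972e-01 5.82934313e+00] 0.31574626716419535
[np.float64(114.3), np.float64(-248.6), np.float64(-82.1)] [np.float64(114.4), np.float64(-248.6), np.float64(-1.1)]
```

View pics/g1.png

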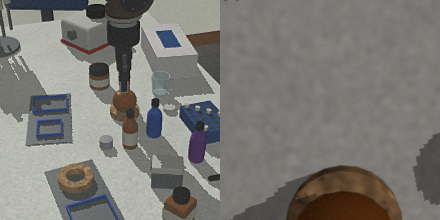

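>>> arm_command(deltas=[[[0, 0, -20, 0, 0, 0, -1], [0, 0, -50, 0, 0, 0, -1], [0, 0, -90, 0, 0, 0, -1], [10, -20, -100, 0, 0, 0, -1], [22, -50, -100, 0, 0, 0, -1], [38, -85, -100, 0, 0, 0, -1], [54, -120, -100, 0, 0, 0, -1], [70, -155, -100, 0, 0, 0, -1], [86, -188, -100, 0, 0, 0, -1], [100, -217, -100, 0, 0, 0, -1], [110, -238, -100, 0, 0, 0, -1], [114, -248, -100, 0, 0, 0, -1], [114, -248, -100, 0, 0, 0, -1], [114, -248, -100, 0, 0, 0, -1]]])

```text
time_s: 4.47
tcp_pos: [467.0, -88.6, 198.1]
eef_rot: [0.001, 0.131, 0.991, -0.0]
wrist_force: [-0.2, 0.7, -2.2]
finger_gap: 0.309
```

Run:
```python
from h import *
o=get_obs();print(o['time_s'],o['tcp_pos'],o['wrist_force'],o['finger_gap'])
w=snapshot("wrist");save(w,"w2f.png")
save(np.hstack([snapshot("top")[140:320,300:480],snapshot("side")[150:330,200:380]]),"g2s.png")
a=cv2.imread("pics/g2s.png");b=cv2.resize(cv2.imread("pics/w2f.png"),(576,360));cv2.imwrite("pics/g2.png",np.vstack([cv2.resize(a,(576,288)),b])[:600])
```

```text
4.4667 [466.95880385 -88.57937394 198.09497085] [-0.18088518  0.73638872 -2.20337209] 0.30897133136305044
```

View pics/g2.png

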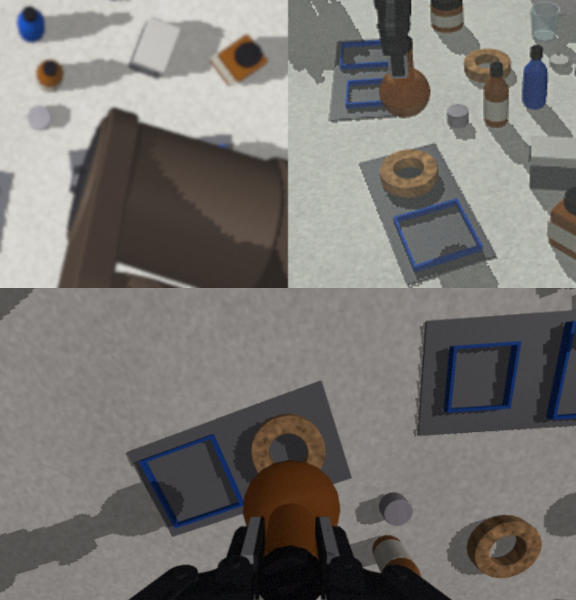

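Run:
```python
from h import *
im=cv2.imread("pics/w2f.png");hsv=cv2.cvtColor(im,cv2.COLOR_BGR2HSV);H,S,V=[hsv[...,i].astype(int) for i in range(3)]
for m,s,c in blobs((H>105)&(H<130)&(S>110)&(V>25),100):print('blue w',s.tolist(),rect("wrist",m,12))
s0=cv2.imread("pics/side0.png");h=cv2.cvtColor(s0,cv2.COLOR_BGR2HSV).astype(int)
roi=np.zeros(H.shape,bool);roi[235:285,245:310]=1
for m,s,c in blobs(roi&(h[...,0]<25)&(h[...,1]>70),100):
    # ring outer silhouette, left/right extremes -> at z~15
    p=np.argwhere(m);x0,x1=p[:,1].min(),p[:,1].max();y0=p[:,0].min();y1=p[:,0].max()
    print('ring side',s.tolist(),ray("side",(x0+x1)/2,y0,21),ray("side",(x0+x1)/2,y1,3))
    print(proj("side",[466.6,-89.8,21]),proj("side",[466.6,-89.8,3]))
```

```text
blue w [607, 36, 33, 111, 1423] ((459.2783508300781, 181.36334228515625), (92.49842071533203, 27.578033447265625), 1.699974536895752)
blue w [493, 59, 86, 80, 1966] ((442.299560546875, 107.73487091064453), (66.2193832397461, 62.27452850341797), 78.80776977539062)
blue w [154, 162, 117, 105, 1929] ((472.5268249511719, -197.36383056640625), (84.1491470336914, 86.74049377441406), 4.8091583251953125)
blue w [456, 362, 19, 21, 103] ((725.020751953125, 12.33448600769043), (37.93559265136719, 5.055217266082764), 27.860082626342773)
ring side [258, 244, 36, 29, 746] [472.38055907 -61.17420258  21.        ] [ 456.43345872 -125.94267036    3.        ]
[275.8328264  253.13228336] [276.40322701 259.4105485 ]
```

>>> arm_command(deltas=[[[1, -1, 30, 0, 0, 0, -1], [1, -1, 55, 0, 0, 0, -1], [1, -1, 75, 0, 0, 0, -1], [1, -1, 88, 0, 0, 0, -1], [1, -1, 94, 0, 0, 0, -1], [1, -1, 96, 0, 0, 0, -1], [1, -1, 97, 0, 0, 0, -1], [1, -1, 97, 0, 0, 0, -1], [1, -1, 97, 0, 0, 0, -1]]])

```text
time_s: 5.37
tcp_pos: [466.9, -88.2, 101.5]
eef_rot: [0.001, 0.129, 0.992, -0.0]
wrist_force: [-1.9, -1.4, 5.6]
finger_gap: 0.309
```

>>> arm_command(deltas=[[[1, -2, 0, 0, 0, 0, -1], [1, -2, 0, 0, 0, 0, -1], [1, -2, 0, 0, 0, 0, -0.2], [1, -2, 0, 0, 0, 0, 0.2], [1, -2, 0, 0, 0, 0, 0.6], [1, -2, 0, 0, 0, 0, 1], [1, -2, 0, 0, 0, 0, 1], [1, -2, 0, 0, 0, 0, 1], [1, -2, 0, 0, 0, 0, 1], [1, -2, -20, 0, 0, 0, 1], [1, -2, -60, 0, 0, 0, 1], [1, -2, -100, 0, 0, 0, 1], [1, -2, -130, 0, 0, 0, 1]]])

```text
time_s: 6.45
tcp_pos: [465.2, -89.7, 234.2]
eef_rot: [0.002, 0.129, 0.992, -0.0]
wrist_force: [0.8, -0.2, -0.7]
finger_gap: 1.002
```

Run:
```python
from h import *
o=get_obs();print(o['time_s'],o['tcp_pos'],o['wrist_force'],o['finger_gap'])
im=snapshot("side");save(im,"s3.png")
w=snapshot("wrist");save(w,"w3.png")
hsv=cv2.cvtColor(im,cv2.COLOR_RGB2HSV).astype(int)
roi=np.zeros(im.shape[:2],bool);roi[190:290,240:320]=1
for m,s,c in blobs(roi&(hsv[...,2]<45),25):print('dark side',s.tolist(),c.round(1))
print('expect stopper',proj("side",[466,-90,113]))
print(rel([617,277,240]))
```

```text
6.45 [465.21358901 -89.73328585 234.1925792 ] [ 0.80026114 -0.22690083 -0.668669  ] 1.0016728864994704
expect stopper [272.41397081 218.65546486]
[np.float64(-51.5), np.float64(393.4), np.float64(-3.9)]
```

View pics/s3.png

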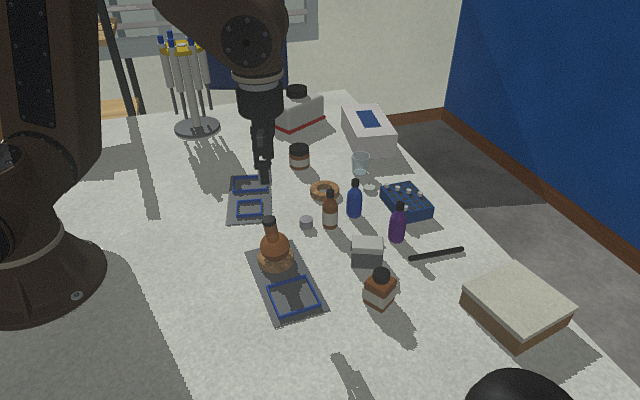

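Run:
```python
from h import *
im=cv2.imread("pics/s3.png");h=cv2.cvtColor(im,cv2.COLOR_BGR2HSV).astype(int)
roi=np.zeros(h.shape[:2],bool);roi[205:275,250:300]=1
for m,s,c in blobs(roi&(h[...,2]<60),15):print('dark',s.tolist(),c.round(1))
print([proj("side",[x,y,112]).round(1).tolist() for x,y in((466,-90),(464,-92),(462,-90))])
c=proj("side",[466,-90,14+31]);print('ball exp',c)
p=np.argwhere(roi&(h[...,0]<20)&(h[...,1]>100)&(h[...,2]>40))
for r in(224,230,236,240,244,248):
    q=p[p[:,0]==r][:,1]; print(r,q.min() if len(q) else 0,q.max() if len(q) else 0)
w=cv2.imread("pics/w3.png");cv2.imwrite("pics/w3c.png",w[100:400,120:520])
```

```text
dark [262, 216, 14, 11, 57] [269.7 222.9]
[[272.5, 219.1], [271.7, 219.8], [270.5, 219.4]]
ball exp [274.78822734 244.64313431]
224 0 0
230 268 276
236 264 285
240 262 287
244 261 288
248 260 289
```

View pics/w3c.png

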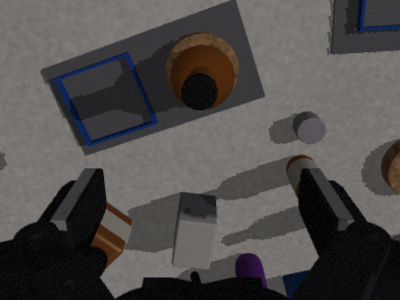

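Run:
```python
from h import *
im=cv2.imread("pics/w3.png");h=cv2.cvtColor(im,cv2.COLOR_BGR2HSV).astype(int)
roi=np.zeros(h.shape[:2],bool);roi[165:215,290:350]=1
for m,s,c in blobs(roi&(h[...,2]<45)&(h[...,1]<150),100):print('stopper',s.tolist(),c,ray("wrist",*c,114))
roi[:]=0;roi[120:215,270:370]=1
m=roi&(h[...,0]<22)&(h[...,1]>150)&(h[...,2]>30)
for r in(160,165,170,175,180,185):
    q=np.argwhere(m[r])[:,0];print(r,q.min(),q.max())
print('ball exp',proj("wrist",[466,-90,45]),'stopper exp',proj("wrist",[466,-90,114]))
for y,x in ((137,0),):pass
print(rel([617,277,240]))
```

```text
stopper [290, 174, 48, 37, 1105] [315.68597285 193.15475113] [456.49969041 -93.03092318 114.        ]
160 294 349
165 292 352
170 290 353
175 290 354
180 290 353
185 291 353
ball exp [322.66007419 179.67624305] stopper exp [322.88715132 203.81524398]
[np.float64(-51.5), np.float64(393.4), np.float64(-3.9)]
```

Run:
```python
from h import *
im=cv2.imread("pics/w3.png");g=im.max(2)
roi=np.zeros(g.shape,np.uint8);roi[165:215,290:350]=1
for t in(20,26,32):
    m=((g<t)&(roi>0)).astype(np.uint8);m=cv2.morphologyEx(m,cv2.MORPH_OPEN,cv2.getStructuringElement(2,(15,15)))
    for mm,s,c in blobs(m>0,100):print(t,s.tolist(),c.round(1),ray("wrist",*c,113)[:2].round(1))
print('ball',ray("wrist",321.8,176.5,45)[:2])
s=cv2.imread("pics/s3.png")[205:285,240:310];w=im[120:230,260:390]
cv2.imwrite("pics/z4.png",np.hstack([cv2.resize(s,(420,480),interpolation=cv2.INTER_CUBIC),cv2.resize(w,(380,480),interpolation=cv2.INTER_CUBIC)]))
```

```text
26 [302, 173, 35, 37, 1021] [319.  191.5] [456.2 -90.4]
32 [301, 173, 36, 37, 1046] [318.7 191.4] [456.1 -90.6]
ball [462.80231523 -89.99179145]
```

View pics/z4.png

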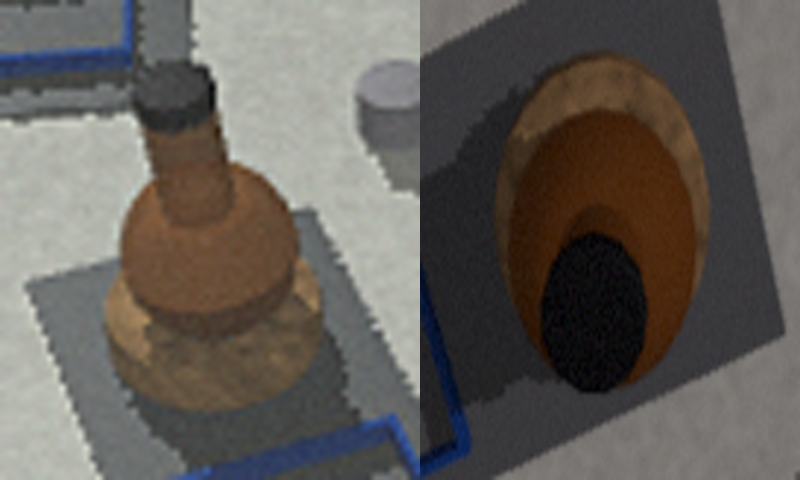

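>>> arm_command(deltas=[[[5.3, -1.7, 30, 0, -0.094, 0, 1], [5.3, -1.7, 65, 0, -0.094, 0, 1], [5.3, -1.7, 100, 0, -0.094, 0, 1], [5.3, -1.7, 123, 0, -0.094, 0, 1], [5.3, -1.7, 133, 0, -0.094, 0, 1], [5.3, -1.7, 133, 0, -0.094, 0, 0], [5.3, -1.7, 133, 0, -0.094, 0, -1], [5.3, -1.7, 133, 0, -0.094, 0, -1], [5.3, -1.7, 133, 0, -0.094, 0, -1], [5.3, -1.7, 133, 0, -0.094, 0, -1], [5.3, -1.7, 133, 0, -0.094, 0, -1], [5.3, -1.7, 133, 0, -0.094, 0, -1], [4, -1.4, 133, 0, -0.07, 0, -1], [3, -1.1, 133, 0, -0.047, 0, -1], [1.8, -0.8, 133, 0, -0.023, 0, -1], [0.6, -0.5, 133, 0, 0, 0, -1], [0.6, -0.5, 133, 0, 0, 0, -1], [0.6, -0.5, 133, 0, 0, 0, -1], [0.6, -0.5, 133, 0, 0, 0, -1]]], squeeze=30)

```text
time_s: 8.13
tcp_pos: [467.6, -91.3, 104.2]
eef_rot: [0.006, 0.129, 0.992, -0.002]
wrist_force: [-3.2, -2.7, 17.2]
finger_gap: 0.315
```

>>> arm_command(deltas=[[[0, 0, 0, 0, 0, 0, -1], [0, 0, 0, 0, 0, 0, -1], [0, 0, 0, 0, 0, 0, -1]]])

```text
time_s: 8.38
tcp_pos: [467.6, -91.3, 104.3]
eef_rot: [0.006, 0.129, 0.992, -0.002]
wrist_force: [-0.5, -0.4, 0.8]
finger_gap: 0.318
```

Run:
```python
from h import *
o=get_obs();print(o['time_s'],o['tcp_pos'],o['wrist_force'],R.from_quat(np.roll(o['eef_rot'],-1)).as_matrix().round(3).tolist(),o['finger_gap'])
s=snapshot("side")[195:285,230:310];w=snapshot("wrist")[:250,200:450]
save(np.hstack([cv2.resize(s,(400,450),interpolation=cv2.INTER_CUBIC),cv2.resize(w,(400,450))]),"z5.png")
```

```text
8.3833 [467.56204027 -91.32601615 104.26937129] [-0.53305812 -0.36246836  0.82250567] [[-0.967, 0.256, 0.012], [0.256, 0.967, -0.005], [-0.013, -0.001, -1.0]] 0.31836460323589977
```

View pics/z5.png

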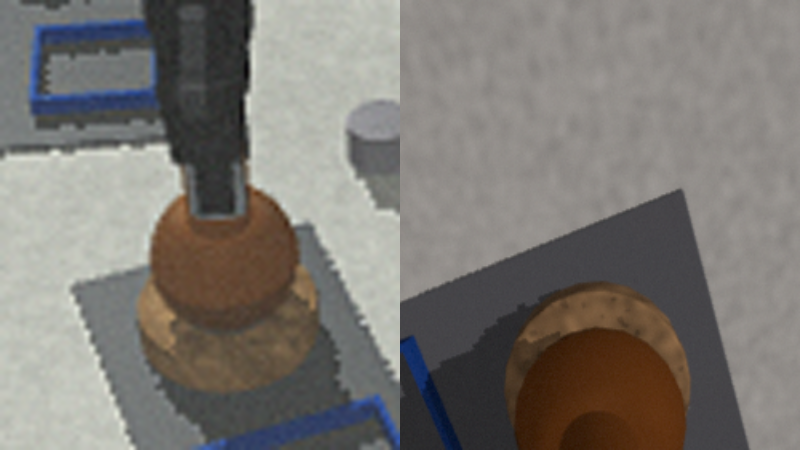

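>>> arm_command(deltas=[[[0, 0, 0, 0, 0, 0, -0.2], [0, 0, 0, 0, 0, 0, 0.1], [0, 0, 0, 0, 0, 0, 0.4], [0, 0, 0, 0, 0, 0, 0.7], [0, 0, 0, 0, 0, 0, 1], [0, 0, 0, 0, 0, 0, 1], [0, 0, 0, 0, 0, 0, 1], [0, 0, 0, 0, 0, 0, 1], [0, 0, -25, 0, 0, 0, 1], [0, 0, -60, 0, 0, 0, 1], [0, 0, -100, 0, 0, 0, 1], [0, 0, -130, 0, 0, 0, 1], [0, 0, -130, 0, 0, 0, 1]]])

```text
time_s: 9.57
tcp_pos: [467.6, -91.1, 239.5]
eef_rot: [0.01, 0.129, 0.992, -0.002]
wrist_force: [0.1, -0.3, 0.9]
finger_gap: 1.002
```

```bash
cat > fl.py <<'E'
from h import *
im=snapshot("wrist");save(im,"fl.png");g=im.max(2);h=cv2.cvtColor(im,cv2.COLOR_RGB2HSV).astype(int)
c0=proj("wrist",[463.5,-90,113]).astype(int)
roi=np.zeros(g.shape,np.uint8);roi[c0[1]-35:c0[1]+25,c0[0]-30:c0[0]+30]=1
m=cv2.morphologyEx(((g<28)&(roi>0)).astype(np.uint8),cv2.MORPH_OPEN,cv2.getStructuringElement(2,(15,15)))
for mm,s,c in blobs(m>0,100):print('stopper',s.tolist(),ray("wrist",*c,113)[:2].round(1))
m=(h[...,0]<22)&(h[...,1]>150)&(h[...,2]>30)
P=[]
for r in range(c0[1]-40,c0[1]+2):
    q=np.argwhere(m[r,c0[0]-45:c0[0]+45])[:,0]+c0[0]-45
    if len(q)>40:P+=[(q.min(),r),(q.max(),r)]
P=np.array(P,float);A=np.c_[P,np.ones(len(P))];x=np.linalg.lstsq(A,-(P**2).sum(1),rcond=None)[0]
cc=-x[:2]/2;print('ball',cc,np.sqrt(cc@cc-x[2]),ray("wrist",*cc,45)[:2].round(1))
o=get_obs();print(o['tcp_pos'].round(1),R.from_quat(np.roll(o['eef_rot'],-1)).as_matrix().round(3).tolist())
E
python3 fl.py; python3 -c "
from h import *
print(rel([617,277,200],75))"
```

```text
stopper [301, 177, 36, 36, 1016] [459.9 -92.3]
ball [322.80440269 173.15180973] 32.070217670699485 [461.9 -89.7]
[466.8 -90.9 236.9] [[-0.967, 0.256, 0.017], [0.256, 0.967, -0.007], [-0.018, -0.002, -1.0]]
[np.float64(-50.3), np.float64(394.2), np.float64(37.1), np.float64(-0.002), np.float64(0.018), np.float64(0.003)]
```

>>> arm_command(deltas=[[[-5, 39, 0, 0, 0.009, 0.001, 1], [-10, 79, 0, 0, 0.018, 0.003, 1], [-15, 118, 0, 0, 0.018, 0.003, 1], [-20, 158, 0, 0, 0.018, 0.003, 1], [-25, 197, 0, 0, 0.018, 0.003, 1], [-30, 237, 0, 0, 0.018, 0.003, 1], [-35, 276, 0, 0, 0.018, 0.003, 1], [-40, 316, 0, 0, 0.018, 0.003, 1], [-45, 355, 0, 0, 0.018, 0.003, 1], [-50, 394, 0, 0, 0.018, 0.003, 1], [-50, 394, 40, 0, 0.018, 0.003, 1], [-50, 394, 80, 0, 0.018, 0.003, 1], [-50, 394, 100, 0, 0.018, 0.003, 1], [-50, 394, 100, 0, 0.018, 0.003, 1], [-50, 394, 100, 0, 0.018, 0.003, 1]]])

```text
time_s: 10.87
tcp_pos: [617.3, 276.3, 135.6]
eef_rot: [-0.001, 0.131, 0.991, -0.002]
wrist_force: [0.2, 0.5, 0.4]
finger_gap: 0.998
```

Run:
```python
from h import *
o=get_obs();print(o['time_s'],rel([617,277,32],75))
```

```text
10.8667 [np.float64(0.2), np.float64(0.9), np.float64(103.6), np.float64(-0.004), np.float64(-0.002), np.float64(-0.0)]
```

>>> arm_command(deltas=[[[0, 1, 35, 0, 0, 0, 1], [0, 1, 65, 0, 0, 0, 1], [0, 1, 90, 0, 0, 0, 1], [0, 1, 103, 0, 0, 0, 1], [0, 1, 103, 0, 0, 0, 1], [0, 1, 103, 0, 0, 0, -1], [0, 1, 103, 0, 0, 0, -1], [0, 1, 103, 0, 0, 0, -1], [0, 1, 103, 0, 0, 0, -1], [0, 1, 103, 0, 0, 0, -1], [0, 1, 103, 0, 0, 0, -1], [0, 1, 103, 0, 0, 0, -1]]], squeeze=40)

```text
time_s: 11.87
tcp_pos: [618.4, 277.5, 35.4]
eef_rot: [0.001, 0.131, 0.991, -0.001]
wrist_force: [-0.3, 0.0, 5.7]
finger_gap: 0.667
```

>>> arm_command(deltas=[[[0, 0, -20, 0, 0, 0, -1], [0, 0, -55, 0, 0, 0, -1], [0, 0, -95, 0, 0, 0, -1], [0, 0, -130, 0, 0, 0, -1], [0, 0, -150, 0, 0, 0, -1], [0, 0, -155, 0, 0, 0, -1]]])

```text
time_s: 12.37
tcp_pos: [619.5, 278.2, 196.6]
eef_rot: [0.004, 0.13, 0.991, 0.001]
wrist_force: [1.1, -0.3, -1.4]
finger_gap: 0.667
```

Run:
```python
from h import *
o=get_obs();print(o['time_s'],o['wrist_force'],o['finger_gap'],rel([474,-198,190],75),rel([474,-198,190],85))
```

```text
12.3667 [ 1.0984079  -0.27843644 -1.38881498] 0.6666964872750996 [np.float64(17.4), np.float64(-497.6), np.float64(4.7), np.float64(0.003), np.float64(0.008), np.float64(0.0)] [np.float64(17.4), np.float64(-497.6), np.float64(4.7), np.float64(0.003), np.float64(0.009), np.float64(-0.174)]
```

>>> arm_command(deltas=[[[1, -20, 0, 0, 0.004, 0, -1], [2, -55, 0, 0, 0.008, 0, -1], [3, -92, 0, 0, 0.008, 0, -1], [5, -130, 0, 0, 0.008, 0, -1], [6, -168, 0, 0, 0.008, 0, -1], [7, -206, 0, 0, 0.008, 0, -1], [9, -244, 0, 0, 0.008, 0, -1], [10, -282, 0, 0, 0.008, 0, -1], [11, -320, 0, 0, 0.008, 0, -1], [13, -358, 0, 0, 0.008, 0, -1], [14, -396, 0, 0, 0.008, 0, -1], [15, -432, 0, 0, 0.008, 0, -1], [16, -464, 0, 0, 0.008, 0, -1], [17, -486, 0, 0, 0.008, 0, -1], [17, -497, 0, 0, 0.008, 0, -1], [17, -498, 4, 0, 0.008, 0, -1], [17, -498, 20, 0, 0.008, 0, -1], [17, -498, 40, 0, 0.008, 0, -1], [17, -498, 40, 0, 0.008, 0, -1], [17, -498, 40, 0, 0.008, 0, -1]]])

```text
time_s: 14.03
tcp_pos: [474.5, -197.3, 154.2]
eef_rot: [-0.001, 0.13, 0.992, 0.002]
wrist_force: [0.5, -0.8, -1.0]
finger_gap: 0.666
```

Run:
```python
from h import *
o=get_obs();print(o['time_s'],o['wrist_force'],o['finger_gap'],o['tcp_pos'],rel([474,-198,38.4],75))
s=snapshot("side")[160:360,180:400];w=snapshot("wrist")[:400,100:540]
save(np.hstack([cv2.resize(s,(400,364),interpolation=cv2.INTER_CUBIC),cv2.resize(w,(400,364))]),"z6.png")
```

```text
14.0333 [ 0.51231467 -0.80930828 -1.00488147] 0.6661355778244825 [ 474.49876064 -197.34339336  154.15632409] [np.float64(0.1), np.float64(-1.2), np.float64(115.8), np.float64(0.004), np.float64(-0.002), np.float64(0.001)]
```

View pics/z6.png

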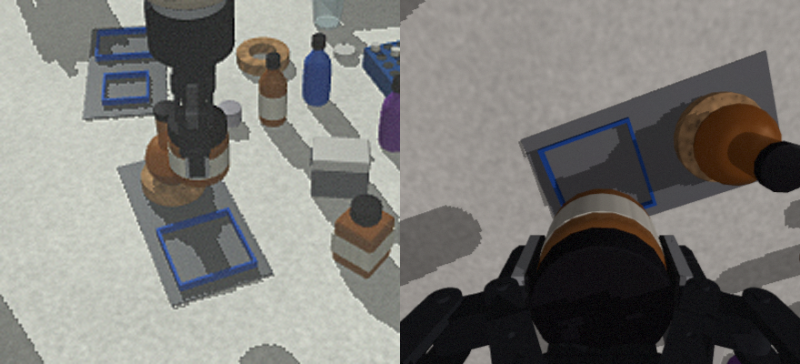

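>>> arm_command(deltas=[[[0, -1, 30, 0, 0, 0, -1], [0, -1, 60, 0, 0, 0, -1], [0, -1, 85, 0, 0, 0, -1], [0, -1, 102, 0, 0, 0, -1], [0, -1, 110, 0, 0, 0, -1], [0, -1, 113, 0, 0, 0, -1], [0, -1, 115, 0, 0, 0, -1], [0, -1, 115, 0, 0, 0, -1], [0, -1, 115, 0, 0, 0, -1]]])

```text
time_s: 14.88
tcp_pos: [475.5, -198.7, 41.4]
eef_rot: [0.001, 0.13, 0.992, 0.001]
wrist_force: [-0.0, 0.2, -2.4]
finger_gap: 0.667
```

>>> arm_command(deltas=[[[0, 0, 1, 0, 0, 0, -1], [0, 0, 2, 0, 0, 0, -1], [0, 0, 3, 0, 0, 0, -1], [0, 0, 4, 0, 0, 0, -1], [0, 0, 4, 0, 0, 0, -1]]])

```text
time_s: 15.3
tcp_pos: [475.7, -198.8, 38.4]
eef_rot: [0.002, 0.13, 0.992, 0.001]
wrist_force: [-1.5, 2.2, 11.9]
finger_gap: 0.666
```

Contact; release and rise.

>>> arm_command(deltas=[[[0, 0, 0, 0, 0, 0, -1], [0, 0, 0, 0, 0, 0, 0.5], [0, 0, 0, 0, 0, 0, 1], [0, 0, 0, 0, 0, 0, 1], [0, 0, 0, 0, 0, 0, 1], [0, 0, 0, 0, 0, 0, 1], [0, 0, 0, 0, 0, 0, 1], [0, 0, -20, 0, 0, 0, 1], [0, 0, -55, 0, 0, 0, 1], [0, 0, -95, 0, 0, 0, 1], [0, 0, -135, 0, 0, 0, 1], [0, 0, -175, 0, 0, 0, 1], [0, 0, -190, 0, 0, 0, 1], [0, 0, -190, 0, 0, 0, 1]]])

```text
time_s: 16.47
tcp_pos: [475.9, -199.6, 232.3]
eef_rot: [0.005, 0.13, 0.992, -0.0]
wrist_force: [-0.3, -0.9, -0.7]
finger_gap: 0.998
```

Run:
```python
from h import *
o=get_obs();print(o['time_s'],o['wrist_force'],o['finger_gap'],o['tcp_pos'],rel([612.5,-7.5,200],75))
s=snapshot("side")[160:360,180:400];w=snapshot("wrist")
save(w,"w7.png")
save(np.hstack([cv2.resize(s,(400,364),interpolation=cv2.INTER_CUBIC),cv2.resize(w[:,100:540],(400,364))]),"z7.png")
for p in([474,-198,60],[463,-90,113]):print(proj("wrist",p))
```

```text
16.4667 [-0.27847936 -0.86825202 -0.67444278] 0.9983700173964256 [ 475.91486787 -199.58966398  232.29265229] [np.float64(-82.2), np.float64(220.8), np.float64(33.3), np.float64(0.001), np.float64(0.01), np.float64(0.001)]
[322.97531109 187.03635196]
[468.83184247 154.98207033]
```

View pics/z7.png

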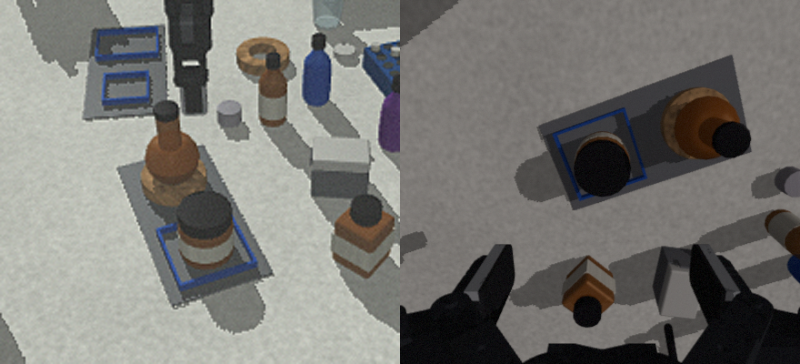

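>>> arm_command(deltas=[[[-14, 37, 0, 0, 0.005, 0, 1], [-27, 74, 0, 0, 0.01, 0, 1], [-41, 111, 0, 0, 0.01, 0, 1], [-55, 148, 0, 0, 0.01, 0, 1], [-68, 185, 0, 0, 0.01, 0, 1], [-78, 210, 0, 0, 0.01, 0, 1], [-82, 221, 20, 0, 0.01, 0, 1], [-82, 221, 55, 0, 0.01, 0, 1], [-82, 221, 55, 0, 0.01, 0, 1], [-82, 221, 55, 0, 0.01, 0, 1]]])

```text
time_s: 17.4
tcp_pos: [610.0, -6.4, 171.6]
eef_rot: [-0.006, 0.13, 0.992, 0.001]
wrist_force: [0.4, -0.8, 0.5]
finger_gap: 0.996
```

Run:
```python
from h import *
o=get_obs();print(o['time_s'],o['tcp_pos'])
im=snapshot("wrist");save(im,"w8.png");g=im.max(2);c0=proj("wrist",[612,-7.5,98]).astype(int);print(c0)
roi=np.zeros(g.shape,np.uint8);roi[c0[1]-35:c0[1]+35,c0[0]-40:c0[0]+40]=1
m=cv2.morphologyEx(((g<40)&(roi>0)).astype(np.uint8),cv2.MORPH_OPEN,cv2.getStructuringElement(2,(9,9)))
for mm,s,c in blobs(m>0,100):print('cap',s.tolist(),c,ray("wrist",*c,97)[:2].round(1))
print(rel([612,-7.5,54],75))
```

```text
17.4 [610.0261398   -6.38406326 171.61199688]
[322 233]
cap [306, 216, 29, 34, 786] [319.95928753 232.82188295] [611.8  -8.9]
[np.float64(-2.3), np.float64(-0.6), np.float64(119.5), np.float64(0.002), np.float64(-0.008), np.float64(0.001)]
```

>>> arm_command(deltas=[[[-2, -1, 35, 0, -0.008, 0, 1], [-2, -1, 70, 0, -0.008, 0, 1], [-2, -1, 98, 0, -0.008, 0, 1], [-2, -1, 115, 0, -0.008, 0, 1], [-2, -1, 119, 0, -0.008, 0, 1], [-2, -1, 119, 0, -0.008, 0, 1], [-2, -1, 119, 0, -0.008, 0, -1], [-2, -1, 119, 0, -0.008, 0, -1], [-2, -1, 119, 0, -0.008, 0, -1], [-2, -1, 119, 0, -0.008, 0, -1], [-2, -1, 119, 0, -0.008, 0, -1], [-2, -1, 119, 0, -0.008, 0, -1], [-2, -1, 119, 0, -0.008, 0, -1], [-2, -1, 119, 0, -0.008, 0, -1]]], squeeze=35)

```text
time_s: 18.62
tcp_pos: [612.1, -7.9, 55.8]
eef_rot: [0.001, 0.13, 0.992, 0.001]
wrist_force: [-1.6, -0.3, 7.1]
finger_gap: 0.411
```

Run:
```python
from h import *
o=get_obs();print(o['time_s'],o['tcp_pos'],o['finger_gap'],rel([444,109,170],75))
```

```text
18.6167 [612.07974094  -7.89475784  55.78193742] 0.41091121481046333 [np.float64(192.4), np.float64(69.8), np.float64(-114.3), np.float64(0.002), np.float64(0.001), np.float64(0.001)]
```

>>> arm_command(deltas=[[[0, 0, -20, 0, 0, 0, -1], [0, 0, -55, 0, 0, 0, -1], [0, 0, -90, 0, 0, 0, -1], [15, 5, -110, 0, 0, 0, -1], [45, 16, -114, 0, 0, 0, -1], [80, 29, -114, 0, 0, 0, -1], [115, 42, -114, 0, 0, 0, -1], [148, 54, -114, 0, 0, 0, -1], [175, 63, -114, 0, 0, 0, -1], [190, 69, -114, 0, 0, 0, -1], [192, 70, -114, 0, 0, 0, -1], [192, 70, -114, 0, 0, 0, -1], [192, 70, -114, 0, 0, 0, -1]]])

```text
time_s: 19.7
tcp_pos: [445.7, 108.8, 169.9]
eef_rot: [0.002, 0.13, 0.992, 0.001]
wrist_force: [1.0, -0.4, -0.6]
finger_gap: 0.41
```

Run:
```python
from h import *
o=get_obs();print(o['time_s'],o['tcp_pos'],o['finger_gap'],o['wrist_force'],rel([444,109,58.5],75))
im=snapshot("wrist");save(im,"w9.png");hsv=cv2.cvtColor(im,cv2.COLOR_RGB2HSV).astype(int)
H,S,V=hsv[...,0],hsv[...,1],hsv[...,2]
for m,s,c in blobs((H>105)&(H<130)&(S>110)&(V>25),100):print('blue w',s.tolist(),rect("wrist",m,12))
```

```text
19.7 [445.67134839 108.82798669 169.94691951] 0.4096838695531725 [ 1.04376203 -0.38365301 -0.57874778] [np.float64(2.0), np.float64(-0.5), np.float64(111.4), np.float64(0.002), np.float64(0.003), np.float64(0.001)]
blue w [407, 123, 92, 109, 2423] ((463.2929992675781, 216.112548828125), (72.08570861816406, 90.83895874023438), 78.63092041015625)
blue w [283, 149, 77, 75, 1386] ((441.7652893066406, 109.74833679199219), (62.09504318237305, 63.210750579833984), 78.55359649658203)
blue w [0, 244, 55, 39, 574] ((436.513916015625, -164.3109130859375), (46.763153076171875, 32.9522705078125), 44.75836944580078)
```

View pics/w9.png

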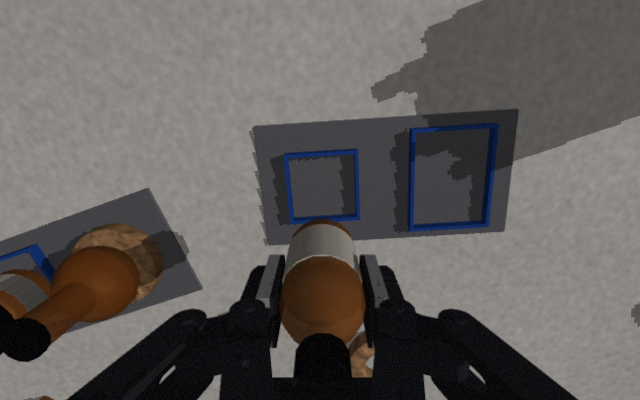

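>>> arm_command(deltas=[[[2.5, 0.5, 30, 0, 0, 0, -1], [2.5, 0.5, 60, 0, 0, 0, -1], [2.5, 0.5, 85, 0, 0, 0, -1], [2.5, 0.5, 100, 0, 0, 0, -1], [2.5, 0.5, 107, 0, 0, 0, -1], [2.5, 0.5, 110, 0, 0, 0, -1], [2.5, 0.5, 112, 0, 0, 0, -1], [2.5, 0.5, 113, 0, 0, 0, -1], [2.5, 0.5, 113, 0, 0, 0, -1]]])

```text
time_s: 20.5
tcp_pos: [444.3, 109.4, 58.7]
eef_rot: [0.002, 0.13, 0.991, 0.001]
wrist_force: [-5.9, -5.8, 22.4]
finger_gap: 0.404
```

>>> arm_command(deltas=[[[0, 0, -0.5, 0, 0, 0, -1], [0, 0, -0.5, 0, 0, 0, -1], [0, 0, -0.5, 0, 0, 0, -0.1], [0, 0, -0.5, 0, 0, 0, 0.3], [0, 0, -0.5, 0, 0, 0, 1], [0, 0, -0.5, 0, 0, 0, 1], [0, 0, -0.5, 0, 0, 0, 1], [0, 0, -0.5, 0, 0, 0, 1], [0, 0, -0.5, 0, 0, 0, 1], [0, 0, -20, 0, 0, 0, 1], [0, 0, -55, 0, 0, 0, 1], [0, 0, -95, 0, 0, 0, 1], [0, 0, -135, 0, 0, 0, 1], [0, 0, -165, 0, 0, 0, 1], [0, 0, -165, 0, 0, 0, 1]]])

```text
time_s: 21.75
tcp_pos: [445.1, 109.4, 229.0]
eef_rot: [0.006, 0.13, 0.991, 0.002]
wrist_force: [-0.8, -0.5, 0.1]
finger_gap: 1.0
```

Run:
```python
from h import *
from scipy import ndimage
o=get_obs();print(o['time_s'],o['tcp_pos'],o['finger_gap'])
im=cv2.imread("pics/top0.png");v=im.max(2).astype(int);s=cv2.cvtColor(im,cv2.COLOR_BGR2HSV)[...,1]
# lid face: smooth 160..175 region grown from centre
sm=cv2.blur(im.max(2),(1,1)).astype(int)
m=(v>163)&(v<176);r=np.zeros(m.shape,bool);r[148:192,378:414]=1
e=cv2.morphologyEx((m&r).astype(np.uint8),cv2.MORPH_OPEN,np.ones((5,5),np.uint8))
for mm,st,c in blobs(e>0,150):
    print('lid',st.tolist(),c.round(1),ray("top",*c,56)[:2].round(1),rect("top",mm,56))
w=snapshot("side")[90:320,190:420];save(cv2.resize(w,(575,575),interpolation=cv2.INTER_CUBIC),"z10.png")
print(rel([585,-122,230],75))
```

```text
21.75 [445.0886801  109.42811458 228.9707598 ] 1.0001800669555927
lid [385, 153, 25, 30, 528] [397.3 167.5] [ 648.3 -145.4] ((648.7904663085938, -145.7222137451172), (39.03359603881836, 58.99308395385742), 67.37458801269531)
[np.float64(-195.7), np.float64(-187.1), np.float64(-2.6), np.float64(0.005), np.float64(0.01), np.float64(0.0)]
```

View pics/z10.png

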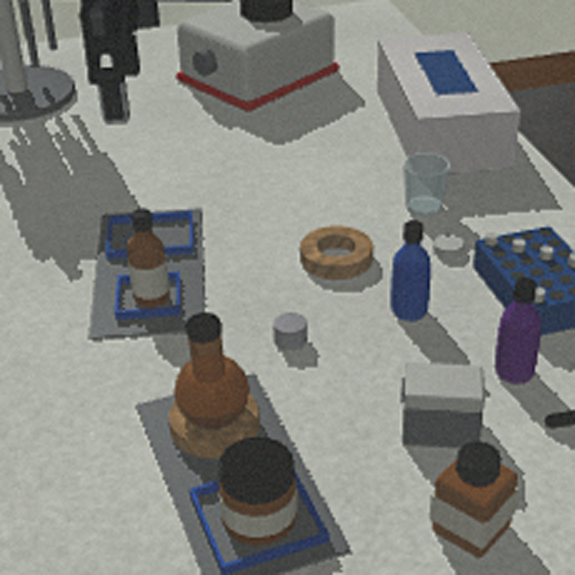

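>>> arm_command(deltas=[[[-30, -23, 0, 0, 0.005, 0, 1], [-60, -46, 0, 0, 0.01, 0, 1], [-92, -71, 0, 0, 0.01, 0, 1], [-124, -95, 0, 0, 0.01, 0, 1], [-156, -120, 0, 0, 0.01, 0, 1], [-188, -144, 0, 0, 0.01, 0, 1], [-220, -169, 0, 0, 0.01, 0, 1], [-244, -187, 0, 0, 0.01, 0, 1], [-254, -195, 0, 0, 0.01, 0, 1], [-254, -195, 0, 0, 0.01, 0, 1], [-254, -195, 0, 0, 0.01, 0, 1]]])

```text
time_s: 22.72
tcp_pos: [638.8, -144.9, 226.0]
eef_rot: [-0.001, 0.131, 0.991, 0.003]
wrist_force: [-0.0, 0.8, -0.4]
finger_gap: 0.999
```

Run:
```python
from h import *
o=get_obs();print(o['time_s'],o['tcp_pos'])
im=snapshot("wrist");save(im,"w11.png");g=im.max(2).astype(int)
c0=proj("wrist",[648,-145,56]).astype(int);print(c0,g[c0[1],c0[0]])
print(g[c0[1],c0[0]-60:c0[0]+60:5]);print(g[c0[1]-60:c0[1]+60:5,c0[0]])
k=g[c0[1],c0[0]]
m=(abs(cv2.medianBlur(im.max(2),5).astype(int)-k)<6)
r=np.zeros(m.shape,bool);r[c0[1]-70:c0[1]+70,c0[0]-70:c0[0]+70]=1
e=cv2.morphologyEx((m&r).astype(np.uint8),cv2.MORPH_OPEN,np.ones((7,7),np.uint8))
for mm,st,c in blobs(e>0,400):print(st.tolist(),c.round(1),rect("wrist",mm,56))
print(rel([648,-145,100],67.4))
```

```text
22.7167 [ 638.77697152 -144.8682016   225.95152134]
[323 198] 107
[ 74  83  78  77  79  77  79  92 106 107 107 106 107 108 108 107 116 123
 120 120 118 111 122 119]
[117 122 119  49  55 104 111 106 109 110 108 109 107 106 106 110 106 106
 105 123 118 121 127 127]
[297, 162, 50, 70, 2910] [320.8 196.1] ((646.3544311523438, -147.08035278320312), (39.68679428100586, 63.153533935546875), 67.46546936035156)
[np.float64(-9.7), np.float64(1.0), np.float64(126.5), np.float64(0.005), np.float64(-0.003), np.float64(0.133)]
```

>>> arm_command(deltas=[[[-9, 1, 35, 0, 0, 0.07, 1], [-9, 1, 70, 0, 0, 0.133, 1], [-9, 1, 105, 0, 0, 0.133, 1], [-9, 1, 140, 0, 0, 0.133, 1], [-9, 1, 168, 0, 0, 0.133, 1], [-9, 1, 186, 0, 0, 0.133, 1], [-9, 1, 193, 0, 0, 0.133, 1], [-9, 1, 193, 0, 0, 0.133, 1], [-9, 1, 193, 0, 0, 0.133, -1], [-9, 1, 193, 0, 0, 0.133, -1], [-9, 1, 193, 0, 0, 0.133, -1], [-9, 1, 193, 0, 0, 0.133, -1], [-9, 1, 193, 0, 0, 0.133, -1], [-9, 1, 193, 0, 0, 0.133, -1], [-9, 1, 193, 0, 0, 0.133, -1], [-9, 1, 193, 0, 0, 0.133, -1]]], squeeze=35)

```text
time_s: 24.1
tcp_pos: [647.7, -144.6, 35.1]
eef_rot: [-0.0, 0.196, 0.981, 0.002]
wrist_force: [-1.3, 1.1, 9.4]
finger_gap: 0.51
```

Run:
```python
from h import *
o=get_obs();print(o['time_s'],o['tcp_pos'],o['finger_gap'],rel([465,216.8,190],78.7))
```

```text
24.1 [ 647.74722706 -144.59645014   35.062223  ] 0.5096733939437584 [np.float64(307.8), np.float64(264.1), np.float64(-153.2), np.float64(0.005), np.float64(-0.001), np.float64(-0.197)]
```

>>> arm_command(deltas=[[[0, 0, -20, 0, 0, 0, -1], [0, 0, -55, 0, 0, 0, -1], [0, 0, -95, 0, 0, 0, -1], [0, 0, -130, 0, 0, 0, -1], [15, 13, -150, 0, 0, 0, -1], [40, 34, -153, 0, 0, -0.02, -1], [69, 59, -153, 0, 0, -0.05, -1], [98, 84, -153, 0, 0, -0.08, -1], [127, 109, -153, 0, 0, -0.11, -1], [156, 134, -153, 0, 0, -0.14, -1], [185, 159, -153, 0, 0, -0.17, -1], [214, 184, -153, 0, 0, -0.197, -1], [243, 209, -153, 0, 0, -0.197, -1], [270, 232, -153, 0, 0, -0.197, -1], [292, 251, -153, 0, 0, -0.197, -1], [304, 261, -153, 0, 0, -0.197, -1], [308, 264, -153, 0, 0, -0.197, -1], [308, 264, -153, 0, 0, -0.197, -1], [308, 264, -153, 0, 0, -0.197, -1]]])

```text
time_s: 25.68
tcp_pos: [465.1, 216.3, 190.0]
eef_rot: [0.0, 0.098, 0.995, 0.002]
wrist_force: [-0.1, 0.1, -0.7]
finger_gap: 0.514
```

Run:
```python
from h import *
o=get_obs();print(o['time_s'],o['tcp_pos'],o['finger_gap'],o['wrist_force'],rel([465,216.8,38],78.7))
im=snapshot("wrist");save(im,"w12.png");hsv=cv2.cvtColor(im,cv2.COLOR_RGB2HSV).astype(int)
H,S,V=hsv[...,0],hsv[...,1],hsv[...,2]
for m,s,c in blobs((H>105)&(H<130)&(S>110)&(V>25),100):print('blue w',s.tolist(),rect("wrist",m,12))
```

```text
25.6833 [465.09795399 216.34772921 189.9961141 ] 0.5136546301381073 [-0.05212101  0.07685249 -0.69938218] [np.float64(0.2), np.float64(-0.3), np.float64(152.0), np.float64(0.005), np.float64(0.0), np.float64(0.0)]
blue w [283, 134, 81, 71, 988] ((451.09075927734375, 219.99166870117188), (70.14014434814453, 64.12496185302734), 78.58424377441406)
blue w [163, 150, 79, 68, 1132] ((442.64239501953125, 111.13539123535156), (64.2624740600586, 62.9816780090332), 78.64322662353516)
blue w [186, 382, 18, 18, 190] ((677.1231079101562, 29.405380249023438), (14.792778015136719, 29.883941650390625), 43.54582977294922)
```

View pics/w12.png

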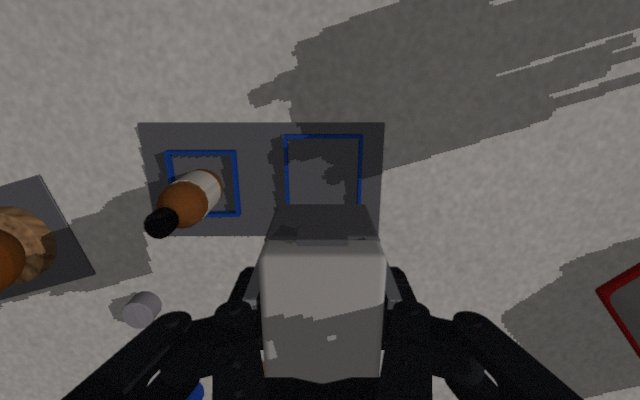

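>>> arm_command(deltas=[[[0, 0, 35, 0, 0, 0, -1], [0, 0, 70, 0, 0, 0, -1], [0, 0, 105, 0, 0, 0, -1], [0, 0, 128, 0, 0, 0, -1], [0, 0, 140, 0, 0, 0, -1], [0, 0, 147, 0, 0, 0, -1], [0, 0, 150, 0, 0, 0, -1], [0, 0, 152, 0, 0, 0, -1], [0, 0, 153, 0, 0, 0, -1], [0, 0, 153, 0, 0, 0, -1]]])

```text
time_s: 26.57
tcp_pos: [466.0, 216.4, 38.1]
eef_rot: [0.001, 0.099, 0.995, 0.003]
wrist_force: [-0.3, -0.4, 0.5]
finger_gap: 0.508
```

>>> arm_command(deltas=[[[0, 0, 1, 0, 0, 0, -1], [0, 0, 1, 0, 0, 0, -1], [0, 0, 1, 0, 0, 0, 0.2], [0, 0, 1, 0, 0, 0, 0.6], [0, 0, 1, 0, 0, 0, 1], [0, 0, 1, 0, 0, 0, 1], [0, 0, 1, 0, 0, 0, 1], [0, 0, 1, 0, 0, 0, 1], [0, 0, -20, 0, 0, 0, 1], [0, 0, -55, 0, 0, 0, 1], [0, 0, -95, 0, 0, 0, 1], [0, 0, -135, 0, 0, 0, 1], [0, 0, -175, 0, 0, 0, 1], [0, 0, -210, 0, 0, 0, 1], [0, 0, -230, 0, 0, 0, 1], [0, 0, -230, 0, 0, 0, 1]]])

```text
time_s: 27.9
tcp_pos: [466.5, 215.6, 272.5]
eef_rot: [0.004, 0.099, 0.995, 0.004]
wrist_force: [0.3, -0.4, 0.2]
finger_gap: 1.0
```

Run:
```python
from h import *
o=get_obs();print(o['time_s'],o['tcp_pos'],o['finger_gap'],o['wrist_force'])
s=snapshot("side")[140:330,190:420];w=snapshot("wrist")[:300,:400]
save(np.hstack([cv2.resize(s,(460,380),interpolation=cv2.INTER_CUBIC),cv2.resize(w,(340,255)).copy() if 0 else cv2.copyMakeBorder(cv2.resize(w,(340,255)),0,125,0,0,0)]),"z13.png")
```

```text
27.9 [466.46223777 215.64403912 272.53673873] 1.0004374686950468 [ 0.32132109 -0.44283475  0.22810811]
```

View pics/z13.png

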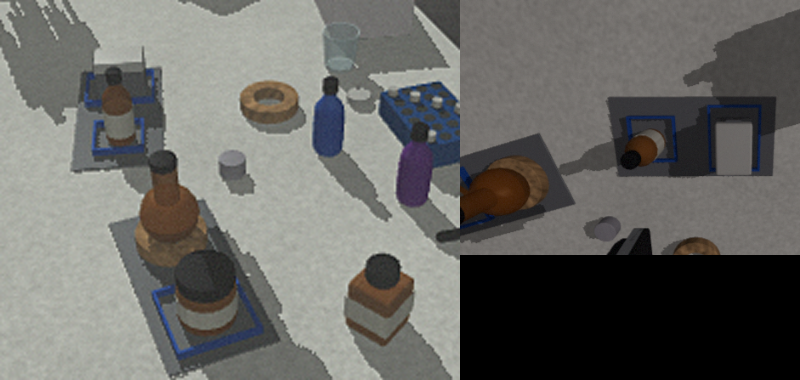

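Run:
```python
from h import *
im=snapshot("wrist");g=cv2.medianBlur(im.max(2),5).astype(int);c0=proj("wrist",[464,216.5,59]).astype(int);k=g[c0[1],c0[0]]
m=abs(g-k)<6;r=np.zeros(m.shape,bool);r[c0[1]-50:c0[1]+50,c0[0]-50:c0[0]+50]=1
e=cv2.morphologyEx((m&r).astype(np.uint8),cv2.MORPH_OPEN,np.ones((7,7),np.uint8))
for mm,st,c in blobs(e>0,400):print(k,st.tolist(),rect("wrist",mm,59))
print(get_obs()['time_s']);print(sign_off())
```

```text
106 [303, 148, 41, 58, 2329] ((465.0975036621094, 216.8279266357422), (40.13902282714844, 58.3858528137207), 78.48553466796875)
28.05
the job is handed in; nothing more can be done
None
```

Both kits are made up and the job was handed in at about 28 s of the 109 s allowed, with the gripper open and clear of everything.

- **Order and placing:** I placed the flask in the cork ring first, then the jar, the bottle and the tip box in their pockets. The last side and wrist pictures showed the flask seated, and the jar, bottle and box standing in their pockets.
- **Tip box:** the wrist camera put its lid centre within about 2 mm of the pocket centre, at the tray's angle, with the lid up.
- **Left alone:** the square bottle and the blue and purple bottles still stand where they were in the pictures.
- **Flask, tilted at first:** it came to rest leaning about 5.5°. I regripped the neck, straightened it and let go again. The wrist camera then still showed about 2 to 3° of lean, and the last side view looked like less than 2°. It is not perfectly vertical.
- **Camera disagreement:** the top and wrist cameras differed by about 2 to 4 mm in x on the pockets, so I aimed between their readings.
- **Forces:** the highest I read was about 22 N, as the bottle touched down. I only saw values at the end of each move, so brief peaks could have been higher.

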